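Flask up the waxes for casting

ROBOT

A 6-joint arm with a two-finger parallel gripper is mounted at the origin on a cart in front of the work surface, level with it; the furniture and walls round the work are solid. World frame = base frame: x ahead of the robot, y to its left, z up, the work surface at z = 0. Lengths are in m, angles in rad, forces in N, time in s.
With the tool pointing down it reaches from about 0.425 to 0.925 m from the base axis. Payload 12.5 kg.
Tool frame: the origin (TCP) lies midway between the tips of the shut fingers; the grasp point (between the pads) lies 19 mm behind it; z points along the fingers, y is the line along which they close (so a half turn about z gives the same grasp; the last joint's range is limited). The gripper opens to 85 mm and grips with 20 to 120 N. Pads are 22 mm wide; open, the fingers measure 114 mm over their backs; the gripper's body (76 mm by 85 mm) begins 54 mm behind the grasp point. The pads swing forward as they close: fully open they stand 13 mm farther back than shut.
Start: joints at [-1.349, 0.491, 1.559, -0, 1.092, -0.106], TCP at [0.201, -0.592, 0.231] pointing down, gripper open.
Joint ranges: [-3.1, 3.1], [-0.84, 2.19], [0.05, 2.79], [-1.13, 4.28], [0.06, 2.93], [-2.69, 2.69]. Speed limits (rad/s): [2.22, 2.22, 2.79, 3.14, 3.14, 3.14].

INTERFACE

Orientations are given as a 3x3 rotation matrix whose columns are the frame's x, y, z axes.
In Python, from station import r gives the robot as it stands.
- The arm moves only by the shell command python3 -m pendant 'ROWS' [OPENING] [FORCE]. ROWS is JSON, a list of rows, each a list of 2 entries, a list of its own where there are three numbers: the shift along the world's x, y, z in mm, then the turn, a rotation vector about the world's x, y, z in degrees. A call has 1 to 8 rows; each row is the pose to reach, as a shift and turn from the pose commanded when the call began; what a row does not reach only later rows make up. A row lasts 1/12 s, in which the tool goes at most 41.7 mm and 7.16 degrees, less where a joint would pass 70% of its speed; a pose out of reach is approached as far as the arm can. A call with a gripper value outside its range is refused whole. OPENING is the finger opening in mm, from 0 to 85.4, set as the call begins (- or left out, the last holds). The fingers move at their own pace and stop on an object; FORCE is the grip in N (left out, the last holds). Time passes only in rows, so rows that repeat a pose let the fingers close. It gives the time, the measured TCP pose, the force, the opening and the grip force at its end, in the units of the state.
- r.sense(): the state, without advancing time (a new reading comes with each control period).
- r.capture(name): name is "side" or "top" or "wrist"; returns (picture, depth): 480x640x3 uint8, red, green, blue; 480x640 float32, m along the optical axis (not along the pixel's ray), 0 where there is no reading.
- r.calibration(name): a dict with "fx", "fy", "cx", "cy" (pixels), "eye" and "rotation" of the camera in the world; the wrist camera has in their place "tool_from_camera" (4x4, takes a point from camera to tool coordinates, whose origin is the TCP and whose axes are the flange's). Camera axes: x right, y down, z forward; pixel columns grow to the right and rows downward; lengths in m; the calibration is good to about 2 mm. A picture is of the moment at which its call begins: read the wrist's pose just before it. calibration takes no time and is no camera call.
- r.hand_in(): hands the job in; it is judged then, once.
The state is a dict: "t": time; "qpos": joint angles; "qd": joint speeds; "joint_torque": joint torques, N m; "ee_pos": TCP position; "tcp_rot": TCP orientation; "force": force on the tool from outside, world axes, zero at the start; "moment": the same for the moment, N m; "grip_width": finger opening in m; "finger_force": force on a finger pad.
Only numpy, scipy, OpenCV 4.12 (cv2) and the standard library are available. Lean on these libraries where they do the work, as an engineer would, in place of code of your own. Each camera call takes 0.05 s, during which the arm holds its last target. There are 200 camera calls.

TASK

The waxes are sprued and ready for investing: take the four steel casting flasks from the wooden peg rack one by one and lower each gently, without letting it drop, over the wax on the black rubber base of its own size, so that it stands upright and fully down on the seat inside the base's lip. Let go of them all and leave the white and the blue bottle standing where they are.

Things in the scene. Friction and masses are not known exactly. Their poses are not given: they have to be found in the camera images.
- flask_s_center (a point): The smallest of four upright steel casting flasks: loose open tube, outside 36 mm, wall 2 mm, 60 mm tall. Point: its centre, half-way up; z along its axis. They stand in a row, 90 mm apart in mixed order, on a wooden rack 84 x 360 mm, 12 mm high, each loosely over a 14 mm dowel that rises 30 mm inside it: lift straight up, grip across the row.
- flask_m_center (a point): The second smallest of four upright steel casting flasks: loose open tube, outside 46 mm, wall 2 mm, 66 mm tall. Point: its centre, half-way up; z along its axis. They stand in a row, 90 mm apart in mixed order, on a wooden rack 84 x 360 mm, 12 mm high, each loosely over a 14 mm dowel that rises 30 mm inside it: lift straight up, grip across the row.
- flask_l_center (a point): The second largest of four upright steel casting flasks: loose open tube, outside 56 mm, wall 2 mm, 72 mm tall. Point: its centre, half-way up; z along its axis. They stand in a row, 90 mm apart in mixed order, on a wooden rack 84 x 360 mm, 12 mm high, each loosely over a 14 mm dowel that rises 30 mm inside it: lift straight up, grip across the row.
- flask_xl_center (a point): The largest of four upright steel casting flasks: loose open tube, outside 66 mm, wall 2 mm, 78 mm tall. Point: its centre, half-way up; z along its axis. They stand in a row, 90 mm apart in mixed order, on a wooden rack 84 x 360 mm, 12 mm high, each loosely over a 14 mm dowel that rises 30 mm inside it: lift straight up, grip across the row.
- base_s_seat (a point): Fixed black rubber base, 58 mm wide, for the 36 mm flask; red drop pendant of wax on it, 13 mm wide. Point: centre of the seat, 8 mm above the base's foot; z up, y along the row of bases (90 mm apart on a white board). The lip outside rises 6 mm, 42 mm wide inside at the seat, 52 at its top; the cone inside is 24 mm wide at the seat; the wax reaches 45 mm above it. Flask centre when seated: 30 mm above.
- base_m_seat (a point): Fixed black rubber base, 68 mm wide, for the 46 mm flask; blue solitaire ring of wax on it, 22 mm wide. Point: centre of the seat, 8 mm above the base's foot; z up, y along the row of bases (90 mm apart on a white board). The lip outside rises 6 mm, 52 mm wide inside at the seat, 62 at its top; the cone inside is 34 mm wide at the seat; the wax reaches 40 mm above it. Flask centre when seated: 33 mm above.
- base_l_seat (a point): Fixed black rubber base, 78 mm wide, for the 56 mm flask; purple ring of wax on it, 32 mm wide. Point: centre of the seat, 8 mm above the base's foot; z up, y along the row of bases (90 mm apart on a white board). The lip outside rises 6 mm, 62 mm wide inside at the seat, 72 at its top; the cone inside is 44 mm wide at the seat; the wax reaches 46 mm above it. Flask centre when seated: 36 mm above.
- base_xl_seat (a point): Fixed black rubber base, 88 mm wide, for the 66 mm flask; dark green ring of wax on it, 38 mm wide. Point: centre of the seat, 8 mm above the base's foot; z up, y along the row of bases (90 mm apart on a white board). The lip outside rises 6 mm, 72 mm wide inside at the seat, 82 at its top; the cone inside is 54 mm wide at the seat; the wax reaches 52 mm above it. Flask centre when seated: 39 mm above.
- white_bottle: White plastic bottle with red cap, 34 mm diameter, 78 mm tall, loose, standing between the two rows; leave it alone. Origin: centre of its underside.
- blue_bottle: Blue plastic bottle with black cap, 42 mm diameter, 85 mm tall, loose, standing between the two rows; leave it alone. Origin: centre of its underside.
Not all that is in view belongs to the job. Leave any yellow look-alike of the part that bears flask_xl_center alone.

How it is judged:
By the outcome, as a careful person would: the job done as asked, in the order asked, and still so for the second after the job is handed in, with the robot touching nothing.
It also fails if it takes over 106 s, if anything falls off the work surface, if the arm or the gripper's body presses on something with over 40 N, if the wrist force passes 120 N, or if a joint passes its speed limit or range.

## Working session

There is one attempt and no reset: what is moved stays moved. The work goes in short steps, Python scripts to look and compute and a shell command to move; the robot and the scene stay as the last step left them, time stands still between calls to the robot, and variables do not carry over. Pictures are saved under pics/ and viewed, at most 14 in all, crops included, and the job is handed in when it is done.

```bash
mkdir -p pics; python3 - <<'E'
from station import r
import cv2
s=r.sense(); print(s['t'],s['ee_pos'],s['tcp_rot'],s['grip_width'])
for n in ("side","top"):
    p,d=r.capture(n); cv2.imwrite(f"pics/{n}0.png",p[:,:,::-1]); 
    import numpy as np; np.savez(f"pics/{n}0.npz",p=p,d=d); print(n,r.calibration(n))
E
```

```text
0.0 [ 0.20118806 -0.59148475  0.23072052] [[ 9.46752475e-01  3.21962235e-01 -2.65271446e-04]
 [ 3.21962323e-01 -9.46751790e-01  1.14497744e-03]
 [ 1.17493279e-04 -1.16941764e-03 -9.99999309e-01]] 0.08505852089316544
side {'fx': 466.59218766112537, 'fy': 466.59218766112537, 'cx': 328.7730992543442, 'cy': 238.91121248350535, 'eye': array([-0.116408  , -0.98057135,  0.46110149]), 'rotation': array([[ 0.81838315, -0.21559577,  0.53269831],
       [-0.57427273, -0.27222296,  0.77207868],
       [-0.02144419, -0.93777029, -0.34659346]])}
top {'fx': 624.21559954209, 'fy': 624.21559954209, 'cx': 323.14152788957347, 'cy': 234.47241580468253, 'eye': array([ 0.21962288, -0.07301849,  1.49174588]), 'rotation': array([[ 8.27214283e-03, -9.77308175e-01,  2.11660819e-01],
       [-9.99965004e-01, -8.34936515e-03,  5.28914680e-04],
       [ 1.25032082e-03, -2.11657786e-01, -9.77343040e-01]])}
```

View pics/top0.png

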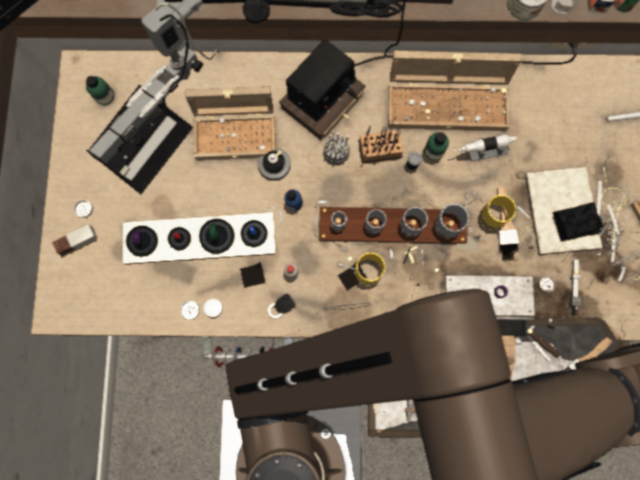

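View pics/side0.png

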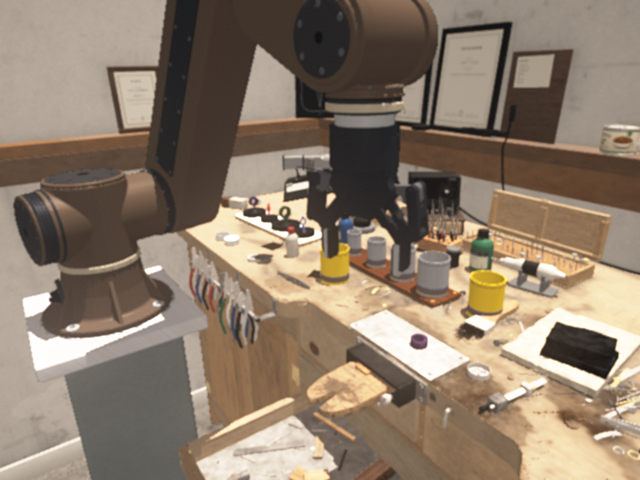

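The top view shows the rack flasks at (339,220) S, (375,222) M, (413,222) L and (452,222) XL. The bases are at (142,241) purple/L, (179,238) red/S, (216,236) green/XL and (253,232) blue/M. The bottles are at (291,270) and (293,200), and the yellow look-alikes at (369,268) and (499,211). The side view shows the gripper above and in front of the rack.

```bash
cat > h.py <<'E'
import numpy as np, cv2
from station import r
from scipy.optimize import least_squares
def cloud(d,c):
    v,u=np.mgrid[:480,:640]
    P=np.stack([(u-c['cx'])/c['fx']*d,(v-c['cy'])/c['fy']*d,d],-1)
    return P@np.array(c['rotation']).T+np.array(c['eye'])
def circ(xy,R=None):
    m=xy.mean(0)
    if R: f=lambda q:np.hypot(*(xy-q[:2]).T)-R; q0=[*m]
    else: f=lambda q:np.hypot(*(xy-q[:2]).T)-q[2]; q0=[*m,.03]
    return least_squares(f,q0,loss='soft_l1',f_scale=.002).x
def ray(u,v,z,c):
    g=np.array(c['rotation'])@np.array([(u-c['cx'])/c['fx'],(v-c['cy'])/c['fy'],1]); e=np.array(c['eye'])
    return e+g*(z-e[2])/g[2]
E
python3 - <<'E'
from h import *
c=r.calibration("top"); f=np.load("pics/top0.npz"); p,d=f['p'],f['d']; W=cloud(d,c)
hsv=cv2.cvtColor(p,cv2.COLOR_RGB2HSV)
print("table z",np.median(W[290:320,80:170,2]),"board",np.median(W[252:258,130:140,2]),"noise",W[300:310,80:170,2].std())
def box(u,v,h): 
    m=np.zeros((480,640),bool); m[v-h:v+h,u-h:u+h]=1; return m
for n,u,v,h,H,R in [('s',339,220,17,.072,.018),('m',375,222,18,.078,.023),('l',413,222,19,.084,.028),('xl',452,222,20,.090,.033),('yel1',369,268,20,.078,.033),('yel2',499,211,20,.078,.033)]:
    b=box(u,v,h)&(d>0); z=W[...,2]; zt=np.percentile(z[b],97)
    s=b&(z>zt-.006); q=circ(W[s][:,:2])
    print(n,'ztop',zt.round(4),s.sum(),'fit',q.round(4))
for n,u,v,h in [('l',142,241,20),('s',179,238,16),('xl',216,236,21),('m',253,232,18)]:
    b=box(u,v,h)&(hsv[...,2]<70)
    cs,_=cv2.findContours(b.astype(np.uint8),0,2); k=max(cs,key=cv2.contourArea)
    e=cv2.fitEllipse(cv2.convexHull(k)); print('base',n,e, 'z',np.percentile(W[b][:,2],[20,50,80]).round(4),'xy@.02',ray(*e[0],.02,c).round(4), 'at z .006',ray(*e[0],.006,c).round(4))
for n,u,v in [('white',291,270),('blue',293,200)]:
    b=box(u,v,12); z=W[...,2]; s=b&(z>.07); print(n,W[s].mean(0).round(3),W[s][:,2].max())
for n in ('wrist',): print(r.calibration(n))
E
python3 -c "
import cv2
i=cv2.imread('pics/top0.png')
cv2.imwrite('pics/c1.png',cv2.resize(i[190:290,110:310],None,fx=4,fy=4,interpolation=2))"
```

```text
table z -0.00018258668931325772 board 0.017672475767967266 noise 0.04981159371991767
s ztop 0.0704 66 fit [ 0.5659 -0.1089  0.0169]
m ztop 0.0771 79 fit [ 0.5644 -0.1956  0.0218]
l ztop 0.0839 91 fit [ 0.5643 -0.2861  0.0268]
xl ztop 0.0904 118 fit [ 0.5659 -0.3749  0.0318]
yel1 ztop 0.0786 94 fit [ 0.4516 -0.1817  0.0318]
yel2 ztop 0.0788 125 fit [ 0.5919 -0.489   0.0318]
base l ((141.43321228027344, 240.59896850585938), (29.09046745300293, 29.909175872802734), 60.12125778198242) z [0.0199 0.024  0.0307] xy@.02 [0.5195 0.3649 0.02  ] at z .006 [0.5224 0.3691 0.006 ]
base s ((178.87643432617188, 238.24240112304688), (20.87947654724121, 21.36917495727539), 168.7987518310547) z [0.0194 0.0227 0.0258] xy@.02 [0.5261 0.2752 0.02  ] at z .006 [0.529  0.2785 0.006 ]
base xl ((216.21432495117188, 235.71365356445312), (32.98015594482422, 33.45604705810547), 46.38682556152344) z [0.02   0.0241 0.0304] xy@.02 [0.5331 0.1855 0.02  ] at z .006 [0.5361 0.188  0.006 ]
base m ((253.4141845703125, 233.12265014648438), (24.470645904541016, 24.93413734436035), 9.939802169799805) z [0.0193 0.0229 0.0275] xy@.02 [0.5403 0.0961 0.02  ] at z .006 [0.5433 0.0977 0.006 ]
white [ 0.437 -0.001  0.135] 1.491745876542727
blue [ 0.605 -0.001  0.129] 1.491745876542727
{'fx': 401.34155951329484, 'fy': 401.34155951329484, 'cx': 318.1646655402291, 'cy': 239.94026901727148, 'tool_from_camera': array([[ 4.76094943e-04, -9.58490006e-01, -2.85125729e-01,
         7.25845544e-02],
       [ 9.99999657e-01,  2.62959465e-04,  7.85796363e-04,
        -1.01318103e-03],
       [-6.78201452e-04, -2.85126005e-01,  9.58489802e-01,
        -1.42302910e-01],
       [ 0.00000000e+00,  0.00000000e+00,  0.00000000e+00,
         1.00000000e+00]])}
```

View pics/c1.png

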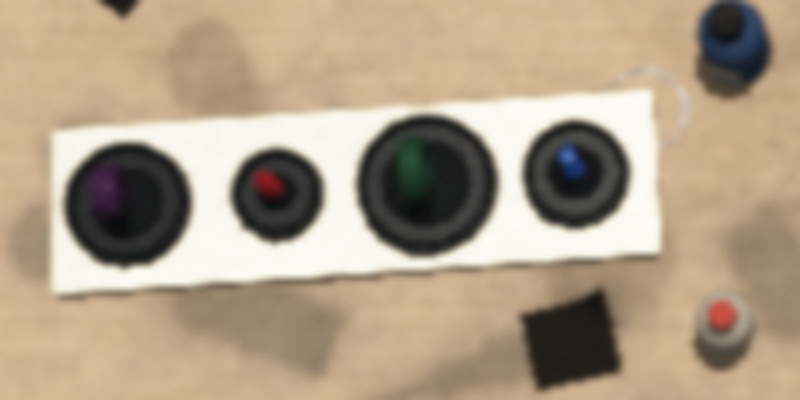

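The crop shows all four dark bases: L (125,203), S (277,194), XL (427,184) and M (577,173). The white bottle is at (722,325) and the blue one at (735,40), both clear of the bases. I'll move over flask S and take a wrist look.

```bash
python3 -m pendant '[[[45,60,0],[0,0,9]],[[90,120,0],[0,0,18]],[[136,181,0],[0,0,27]],[[182,242,0],[0,0,36]],[[182,242,0],[0,0,36]],[[182,242,0],[0,0,36]],[[182,242,0],[0,0,36]],[[182,242,0],[0,0,36]]]'
python3 -m pendant '[[[183,241,-40],[0,0,35.2]],[[183,241,-40],[0,0,35.2]],[[183,241,-40],[0,0,35.2]],[[183,241,-40],[0,0,35.2]],[[183,241,-40],[0,0,35.2]],[[183,241,-40],[0,0,35.2]],[[183,241,-40],[0,0,35.2]],[[183,241,-40],[0,0,35.2]]]'
python3 - <<'E'
from h import *
s=r.sense();p,d=r.capture("wrist"); np.savez("pics/w1.npz",p=p,d=d,pos=s['ee_pos'],rot=s['tcp_rot']); cv2.imwrite("pics/w1.png",p[...,::-1])
print(s['t'],s['ee_pos'],s['tcp_rot'],s['qpos'])
E
```

```text
t: 0.77
ee_pos: [0.3853, -0.3457, 0.2313]
tcp_rot: [[0.574, 0.819, 0.0], [0.819, -0.574, 0.001], [0.001, -0.001, -1.0]]
force: [0.3, -0.6, -0.7]
grip_width: 0.0855
finger_force: 0.0
t: 1.43
ee_pos: [0.5683, -0.105, 0.1903]
tcp_rot: [[-0.002, 1.0, -0.0], [1.0, 0.002, 0.001], [0.001, -0.0, -1.0]]
force: [0.2, -0.9, -0.6]
grip_width: 0.0857
finger_force: 0.0
1.4333 [ 0.56826433 -0.10501997  0.19027317] [[-2.41366382e-03  9.99997031e-01 -3.34412249e-04]
 [ 9.99996815e-01  2.41390960e-03  7.36501873e-04]
 [ 7.37306928e-04 -3.32633516e-04 -9.99999673e-01]] [-2.97300609e-01  4.69312717e-01  1.72374171e+00  7.45782856e-04
  9.49073849e-01 -3.00148931e-01]
```

View pics/w1.png

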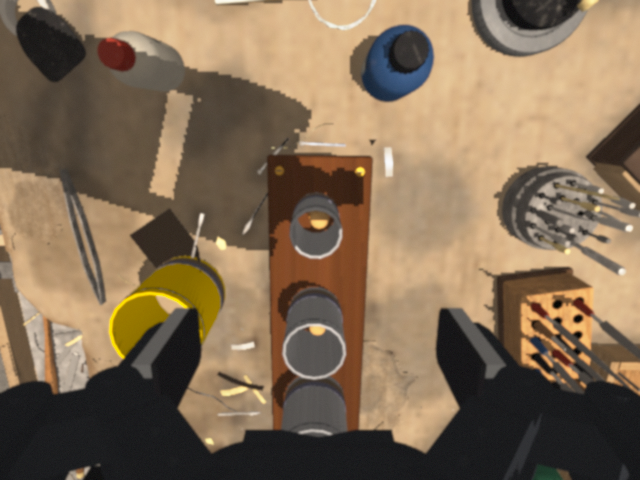

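The wrist picture shows the rim of flask S at (316,232), M at (315,349), and L at the bottom edge. The yellow flask is off to the side at (160,310), and the bottles are at (140,60) and (398,62).

```bash
cat >> h.py <<'E'
def wrist(name):
    s=r.sense(); p,d=r.capture("wrist"); cv2.imwrite(f"pics/{name}.png",p[...,::-1])
    np.savez(f"pics/{name}.npz",p=p,d=d,pos=s['ee_pos'],rot=s['tcp_rot']); return wcal(s['ee_pos'],s['tcp_rot']),p,d,s
def wcal(pos,rot):
    c=dict(r.calibration("wrist")); T=c['tool_from_camera']; R=np.array(rot)
    c['rotation']=R@T[:3,:3]; c['eye']=np.array(pos)+R@T[:3,3]; return c
E
python3 - <<'E'
from h import *
f=np.load("pics/w1.npz"); c=wcal(f['pos'],f['rot']); W=cloud(f['d'],c); z=W[...,2]
for n,(a,b,e,g),H in [('s',(190,270,280,350),.072),('m',(280,385,275,355),.078)]:
    m=np.zeros_like(z,bool); m[a:b,e:g]=1; m&=abs(z-H)<.003; print(n,m.sum(),np.median(z[m]),circ(W[m][:,:2]).round(4))
print('rack z',np.median(z[165:185,290:350]),'table',np.median(z[100:140,200:260]))
E
```

```text
s 512 0.07136153162952244 [ 0.5663 -0.104   0.0167]
m 652 0.07730543371248974 [ 0.5653 -0.1907  0.0217]
rack z 0.0116600384491867 table -0.000698138767385531
```

```bash
python3 -m pendant '[[[-2,1,-35],[0,0,0]],[[-2,1,-70],[0,0,0]],[[-2,1,-100],[0,0,0]],[[-2,1,-125],[0,0,0]],[[-2,1,-145],[0,0,0]],[[-2,1,-157],[0,0,0]],[[-2,1,-160],[0,0,0]],[[-2,1,-160],[0,0,0]]]' 85
python3 -m pendant '[[[0,0,0],[0,0,0]],[[0,0,0],[0,0,0]],[[0,0,0],[0,0,0]],[[0,0,0],[0,0,0]],[[0,0,0],[0,0,0]],[[0,0,0],[0,0,0]],[[0,0,0],[0,0,0]],[[0,0,0],[0,0,0]]]' 0 50
```

```text
t: 2.15
ee_pos: [0.564, -0.1083, 0.0311]
tcp_rot: [[0.001, 1.0, -0.001], [1.0, -0.001, 0.0], [0.0, -0.001, -1.0]]
force: [0.1, -0.2, 0.9]
grip_width: 0.0847
finger_force: 0.0
t: 2.82
ee_pos: [0.5646, -0.1079, 0.0324]
tcp_rot: [[0.0, 1.0, 0.002], [1.0, -0.0, -0.001], [-0.001, 0.002, -1.0]]
force: [-0.5, 0.2, 7.5]
grip_width: 0.0354
finger_force: 49.0
```

```bash
python3 -m pendant '[[[0,0,8],[0,0,0]],[[0,0,20],[0,0,0]],[[0,0,45],[0,0,0]],[[0,0,75],[0,0,0]],[[0,0,105],[0,0,0]],[[0,0,130],[0,0,0]],[[0,0,140],[0,0,0]],[[0,0,140],[0,0,0]]]'
python3 - <<'E'
from h import *
for i in range(3): c,p,d,s=wrist("w2"); print(s['t'],s['ee_pos'],s['qd'].round(3),s['force'])
E
```

```text
t: 3.48
ee_pos: [0.565, -0.1079, 0.1743]
tcp_rot: [[0.0, 1.0, 0.005], [1.0, -0.0, -0.001], [-0.001, 0.005, -1.0]]
force: [-0.4, -0.7, -1.2]
grip_width: 0.0355
finger_force: 50.1
3.4833 [ 0.56502207 -0.10787776  0.17428949] [-0.     0.058  0.046  0.001 -0.053 -0.   ] [-0.44686481 -0.69270221 -1.20602119]
3.5333 [ 0.56432031 -0.10771417  0.17226725] [-0.001  0.041  0.031 -0.    -0.021  0.   ] [ 0.87816062  0.16678192 -1.04083964]
3.5833 [ 0.5638262  -0.10759729  0.17092114] [-0.     0.028  0.014  0.    -0.003 -0.   ] [-0.3133305  -0.35239587 -1.12541678]
```

View pics/w2.png

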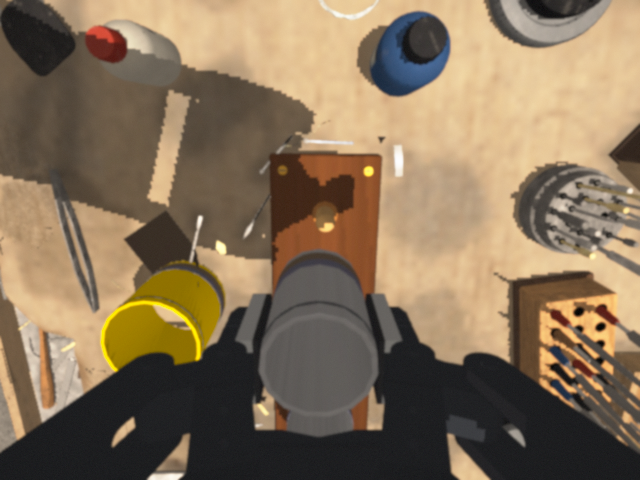

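Flask S is held straight, rim centre at (319,360), and its dowel at (325,215) is empty. Moving over to look at the bases.

```bash
python3 -m pendant '[[[-4,35,20],[0,0,0]],[[-8,75,30],[0,0,0]],[[-12,115,30],[0,0,0]],[[-16,155,30],[0,0,0]],[[-20,195,30],[0,0,0]],[[-24,235,30],[0,0,0]],[[-29,270,30],[0,0,0]],[[-34,295,30],[0,0,0]]]'
python3 -m pendant '[[[0,8,0],[0,0,0]],[[0,13,0],[0,0,0]],[[0,13,0],[0,0,0]],[[0,13,0],[0,0,0]],[[0,13,0],[0,0,0]],[[0,13,0],[0,0,0]],[[0,13,0],[0,0,0]]]'
python3 - <<'E'
from h import *
c,p,d,s=wrist("w3"); print(s['ee_pos'],abs(s['qd']).max(),s['tcp_rot'].round(4))
E
```

```text
t: 4.3
ee_pos: [0.5291, 0.1899, 0.1995]
tcp_rot: [[-0.001, 1.0, -0.003], [1.0, 0.001, -0.0], [-0.0, -0.003, -1.0]]
force: [0.1, 0.7, -1.7]
grip_width: 0.0358
finger_force: 50.2
t: 4.88
ee_pos: [0.5305, 0.1994, 0.2013]
tcp_rot: [[0.002, 1.0, 0.0], [1.0, -0.002, -0.0], [-0.0, 0.0, -1.0]]
force: [-0.0, -0.7, -0.8]
grip_width: 0.0356
finger_force: 50.2
[0.53047346 0.19937273 0.20131769] 0.006311337628509961 [[ 1.7e-03  1.0e+00  1.0e-04]
 [ 1.0e+00 -1.7e-03 -1.0e-04]
 [-1.0e-04  1.0e-04 -1.0e+00]]
```

View pics/w3.png

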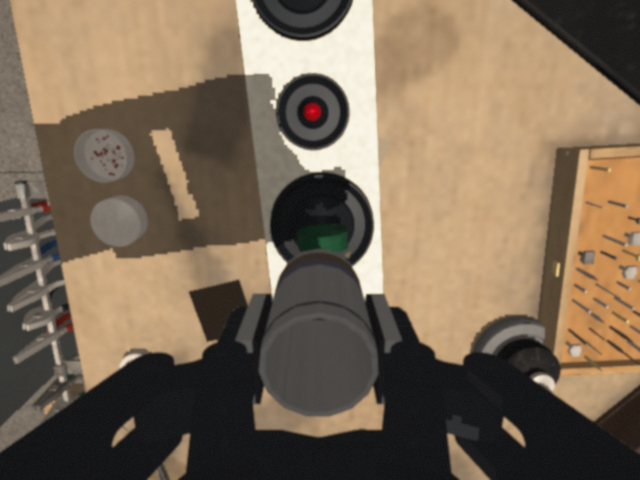

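The picture shows base S whole at (313,111) with its red wax. Base L is partly in view at the top (302,5), and base XL at (321,222).

```bash
cat >> h.py <<'E'
def base(name,u,v,half,zlip,kind='mask'):
    f=np.load(f"pics/{name}.npz"); c=wcal(f['pos'],f['rot']); p,d=f['p'],f['d']; W=cloud(d,c); z=W[...,2]
    a=(slice(max(v-half,0),v+half),slice(max(u-half,0),u+half))
    m=np.zeros_like(z,bool); m[a]=1
    t=m&(z>zlip-.0025)&(z<zlip+.0025); lip=circ(W[t][:,:2]) if t.sum()>20 else None
    g=(p.max(-1)<75)&m; cs,_=cv2.findContours(g.astype(np.uint8),0,2); k=cv2.convexHull(max(cs,key=cv2.contourArea))
    e=cv2.fitEllipse(k)
    return t.sum(),lip,e,ray(*e[0],zlip-.002,c),np.percentile(z[g],[5,25,50,75,95])
E
python3 - <<'E'
from h import *
f=np.load("pics/w3.npz"); c=wcal(f['pos'],f['rot']); z=cloud(f['d'],c)[...,2]
print('board',np.median(z[80:140,250:268]),np.median(z[80:140,358:370]),'table',np.median(z[100:140,420:480]))
print('col profile',z[111,270:360:3].round(4)); print(z[65:160:3,313].round(4))
print(base("w3",313,111,43,.020))
E
```

```text
board 0.011533164580800587 0.01160337392799951 table -0.0009132831208427672
col profile [0.0123 0.011  0.0253 0.0249 0.0227 0.0199 0.0197 0.0196 0.0197 0.0191
 0.0247 0.0279 0.0668 0.068  0.069  0.0687 0.0657 0.0303 0.0255 0.0212
 0.019  0.0196 0.0189 0.0193 0.0217 0.0239 0.0272 0.0112 0.0118 0.0123]
[0.0123 0.0107 0.0115 0.0243 0.024  0.0224 0.0183 0.0199 0.0182 0.0199
 0.0208 0.0249 0.0277 0.0577 0.3436 0.0689 0.061  0.0591 0.0558 0.0292
 0.0254 0.0203 0.0188 0.0193 0.0184 0.02   0.0206 0.024  0.0259 0.0121
 0.0121 0.0111]
(np.int64(2435), array([0.52620277, 0.27926526, 0.01834407]), ((311.8261413574219, 111.24464416503906), (71.03620910644531, 73.23435974121094), 179.22064208984375), array([0.52549787, 0.27957031, 0.018     ]), array([0.01932231, 0.02106216, 0.02315023, 0.02493894, 0.02736219]))
```

```bash
cat >> h.py <<'E'
def held(name,R,box=(290,430,240,400)):
    f=np.load(f"pics/{name}.npz"); c=wcal(f['pos'],f['rot']); W=cloud(f['d'],c); z=W[...,2]
    a,b,e,g=box; m=np.zeros_like(z,bool); m[a:b,e:g]=1
    h=z-f['pos'][2]; m&=(h>.02)&(h<.075); y=W[...,1]; x=W[...,0]
    m&=(np.hypot(x-f['pos'][0],y-f['pos'][1])<R+.012); 
    zt=np.percentile(z[m],98); t=m&(z>zt-.004)
    q=circ(W[t][:,:2]); return 'top above tcp',(zt-f['pos'][2]).round(4),'rim-tcp',(q[:2]-f['pos'][:2]).round(4),q[2].round(4),t.sum()
E
python3 - <<'E'
from h import *
print(base("w3",313,111,43,.026)); print(base("w3",313,111,43,.025))
print(held("w3",.018)); print(held("w2",.018))
E
```

```text
(np.int64(1483), array([0.52625196, 0.27916321, 0.02529361]), ((311.8261413574219, 111.24464416503906), (71.03620910644531, 73.23435974121094), 179.22064208984375), array([0.52558557, 0.27944789, 0.024     ]), array([0.01932231, 0.02106216, 0.02315023, 0.02493894, 0.02736219]))
(np.int64(1709), array([0.52628994, 0.27916783, 0.0250273 ]), ((311.8261413574219, 111.24464416503906), (71.03620910644531, 73.23435974121094), 179.22064208984375), array([0.52557095, 0.27946829, 0.023     ]), array([0.01932231, 0.02106216, 0.02315023, 0.02493894, 0.02736219]))
('top above tcp', np.float64(0.0724), 'rim-tcp', array([-0.0001,  0.0245]), np.float64(0.0165), np.int64(627))
('top above tcp', np.float64(0.0727), 'rim-tcp', array([-0.0001,  0.0248]), np.float64(0.0166), np.int64(625))
```

Base S seat is at about (.526,.279), z .020, with the lip at .026. The held flask sits about 4 mm to +y of the TCP. Going above it, then down.

```bash
python3 -m pendant '[[[-1,25,0],[0,0,0]],[[-2,50,0],[0,0,0]],[[-3,70,-15],[0,0,0]],[[-3,75,-40],[0,0,0]],[[-3,75,-70],[0,0,0]],[[-3,75,-98],[0,0,0]],[[-3,75,-112],[0,0,0]],[[-3,75,-112],[0,0,0]]]'
python3 -m pendant '[[[0,0,-10],[0,0,0]],[[0,0,-20],[0,0,0]],[[0,0,-28],[0,0,0]],[[0,0,-34],[0,0,0]],[[0,0,-38],[0,0,0]],[[0,0,-42],[0,0,0]],[[0,0,-45],[0,0,0]],[[0,0,-45],[0,0,0]]]'
```

```text
t: 5.6
ee_pos: [0.526, 0.2745, 0.0863]
tcp_rot: [[0.001, 1.0, -0.005], [1.0, -0.001, -0.002], [-0.002, -0.005, -1.0]]
force: [-0.3, -0.6, -1.5]
grip_width: 0.0357
finger_force: 50.2
t: 6.27
ee_pos: [0.5271, 0.2752, 0.0439]
tcp_rot: [[0.0, 1.0, -0.0], [1.0, -0.0, -0.0], [-0.0, -0.0, -1.0]]
force: [-0.7, -0.5, -1.4]
grip_width: 0.0356
finger_force: 50.2
```

```bash
python3 -m pendant '[[[0,0,-1],[0,0,0]],[[0,0,-2],[0,0,0]],[[0,0,-3],[0,0,0]],[[0,0,-3.5],[0,0,0]],[[0,0,-4],[0,0,0]],[[0,0,-4],[0,0,0]],[[0,0,-4],[0,0,0]]]'
```

```text
t: 6.85
ee_pos: [0.5273, 0.2753, 0.0405]
tcp_rot: [[0.0, 1.0, 0.0], [1.0, -0.0, 0.0], [0.0, 0.0, -1.0]]
force: [-0.1, -0.4, 1.1]
grip_width: 0.0356
finger_force: 50.5
```

```bash
python3 -m pendant '[[[0,0,-0.5],[0,0,0]],[[0,0,-1],[0,0,0]],[[0,0,-1],[0,0,0]],[[0,0,-1],[0,0,0]]]'
```

```text
t: 7.18
ee_pos: [0.5274, 0.2754, 0.0404]
tcp_rot: [[0.0, 1.0, 0.001], [1.0, -0.0, 0.0], [0.0, 0.001, -1.0]]
force: [-2.8, -0.5, 13.1]
grip_width: 0.0357
finger_force: 51.4
```

Contact, and the height matches a full seating. Releasing and lifting.

```bash
python3 -m pendant '[[[0,0,1],[0,0,0]],[[0,0,1],[0,0,0]],[[0,0,1],[0,0,0]],[[0,0,1],[0,0,0]],[[0,0,1],[0,0,0]],[[0,0,1],[0,0,0]],[[0,0,1],[0,0,0]]]' 85
python3 -m pendant '[[[0,0,20],[0,0,0]],[[0,0,50],[0,0,0]],[[0,0,85],[0,0,0]],[[0,0,120],[0,0,0]],[[0,-30,150],[0,0,0]],[[0,-45,155],[0,0,0]],[[0,-45,155],[0,0,0]],[[0,-45,155],[0,0,0]]]'
python3 -m pendant '[[[0,0,0],[0,0,0]],[[0,0,0],[0,0,0]],[[0,0,0],[0,0,0]]]'
python3 - <<'E'
from h import *
c,p,d,s=wrist("w4"); print(s['ee_pos'],abs(s['qd']).max(),s['tcp_rot'].round(4))
E
```

```text
t: 7.77
ee_pos: [0.5272, 0.2753, 0.0402]
tcp_rot: [[0.0, 1.0, -0.0], [1.0, -0.0, -0.0], [-0.0, -0.0, -1.0]]
force: [0.4, 0.7, -0.5]
grip_width: 0.0849
finger_force: 0.0
t: 8.43
ee_pos: [0.5273, 0.2299, 0.1957]
tcp_rot: [[0.002, 1.0, 0.001], [1.0, -0.002, 0.0], [0.0, 0.001, -1.0]]
force: [-0.8, -0.6, -0.5]
grip_width: 0.0851
finger_force: 0.0
t: 8.68
ee_pos: [0.527, 0.2308, 0.1943]
tcp_rot: [[-0.0, 1.0, -0.001], [1.0, 0.0, -0.0], [-0.0, -0.001, -1.0]]
force: [0.6, 0.8, 0.2]
grip_width: 0.0846
finger_force: 0.0
[0.52696334 0.23084994 0.19433104] 0.0018553707798131167 [[-4.0e-04  1.0e+00 -1.5e-03]
 [ 1.0e+00  4.0e-04 -4.0e-04]
 [-4.0e-04 -1.5e-03 -1.0e+00]]
```

View pics/w4.png

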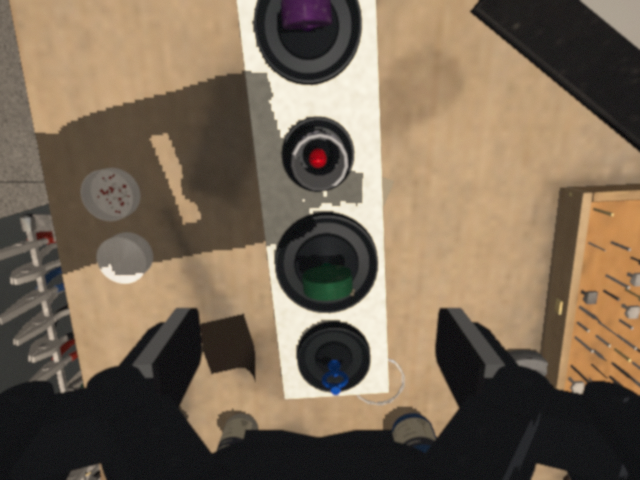

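Flask S now stands over the red wax at (318,155), inside its base. The L (307,30), XL (327,262) and M (334,357) bases are all visible, so I'll measure them.

```bash
python3 - <<'E'
from h import *
for n,u,v,h in [('l',307,30,56),('s',318,155,40),('xl',327,262,55),('m',334,357,42)]:
    t,l,e,q,zz=base("w4",u,v,h,.026); print(n,t,l.round(4),np.round(e[0],1),np.round(e[1],1),q.round(4))
f=np.load("pics/w4.npz"); c=wcal(f['pos'],f['rot']); W=cloud(f['d'],c); z=W[...,2]
m=np.zeros_like(z,bool); m[115:195,275:360]=1; m&=abs(z-.079)<.004; print(m.sum(),np.median(z[m]),circ(W[m][:,:2]).round(4))
for q in (m&(W[...,1]>.279),m&(W[...,1]<.279)): print(np.median(z[q]))
E
```

```text
l 2223 [0.5182 0.3875 0.0377] [307.2  23. ] [105.5 121.1] [0.5188 0.3695 0.024 ]
s 1293 [0.5262 0.2793 0.0252] [318.7 162.4] [46.3 48.8] [0.5269 0.2733 0.024 ]
xl 2661 [0.534  0.1795 0.033 ] [325.6 261.6] [ 99.5 101.9] [0.5327 0.1924 0.024 ]
m 1338 [0.5406 0.0986 0.0293] [332.9 355.8] [69.9 73. ] [0.5398 0.1036 0.024 ]
593 0.07932805597224696 [0.5273 0.2791 0.0166]
0.07954610115932897
0.0791353059531622
```

```bash
python3 -m pendant '[[[4,-30,0],[0,0,0]],[[8,-70,0],[0,0,0]],[[12,-111,0],[0,0,0]],[[15,-152,0],[0,0,0]],[[19,-193,0],[0,0,0]],[[23,-234,0],[0,0,0]],[[26,-275,0],[0,0,0]],[[30,-316,0],[0,0,0]]]'
python3 -m pendant '[[[3,-35,0],[0,0,0]],[[6,-70,0],[0,0,0]],[[8,-94,0],[0,0,0]],[[8,-105,0],[0,0,0]],[[8,-105,0],[0,0,0]],[[8,-105,0],[0,0,0]],[[8,-105,0],[0,0,0]],[[8,-105,0],[0,0,0]]]'
python3 - <<'E'
from h import *
c,p,d,s=wrist("w5"); print(s['t'],s['ee_pos'],abs(s['qd']).max())
z=cloud(d,c)[...,2]; W=cloud(d,c)
for n,y,H in [('m',-.191,.078),('l',-.281,.084)]:
    m=(abs(z-H)<.003)&(abs(W[...,1]-y)<.04)&(abs(W[...,0]-.565)<.04); print(n,m.sum(),circ(W[m][:,:2]).round(4) if m.sum()>20 else 0)
E
```

```text
t: 9.4
ee_pos: [0.5571, -0.0874, 0.1949]
tcp_rot: [[-0.0, 1.0, -0.001], [1.0, 0.0, 0.0], [0.0, -0.001, -1.0]]
force: [1.2, 0.6, -0.2]
grip_width: 0.085
finger_force: 0.0
t: 10.07
ee_pos: [0.5653, -0.1892, 0.1953]
tcp_rot: [[-0.001, 1.0, -0.0], [1.0, 0.001, 0.0], [0.0, -0.0, -1.0]]
force: [0.1, 0.3, -0.2]
grip_width: 0.0846
finger_force: 0.0
10.0667 [ 0.56531452 -0.18916687  0.19534783] 0.0031368792043952433
m 673 [ 0.5652 -0.1911  0.0217]
l 794 [ 0.5649 -0.2811  0.0266]
```

```bash
python3 -m pendant '[[[0,0,-30],[0,0,0]],[[0,-0.5,-65],[0,0,0]],[[0,-0.5,-100],[0,0,0]],[[0,-0.5,-125],[0,0,0]],[[0,-0.5,-145],[0,0,0]],[[0,-0.5,-156],[0,0,0]],[[0,-0.5,-159],[0,0,0]],[[0,-0.5,-159],[0,0,0]]]' 85
python3 -m pendant '[[[0,0,0],[0,0,0]],[[0,0,0],[0,0,0]],[[0,0,0],[0,0,0]],[[0,0,0],[0,0,0]],[[0,0,0],[0,0,0]],[[0,0,0],[0,0,0]],[[0,0,0],[0,0,0]],[[0,0,0],[0,0,0]]]' 0 50
python3 -m pendant '[[[0,0,8],[0,0,0]],[[0,0,20],[0,0,0]],[[0,0,45],[0,0,0]],[[0,0,75],[0,0,0]],[[0,0,105],[0,0,0]],[[0,0,135],[0,0,0]],[[0,0,155],[0,0,0]],[[0,0,155],[0,0,0]]]'
```

```text
t: 10.78
ee_pos: [0.5654, -0.1907, 0.0363]
tcp_rot: [[-0.0, 1.0, -0.0], [1.0, 0.0, 0.0], [0.0, -0.0, -1.0]]
force: [-0.3, 0.3, 0.4]
grip_width: 0.0848
finger_force: 0.0
t: 11.45
ee_pos: [0.5658, -0.1914, 0.0377]
tcp_rot: [[0.001, 1.0, 0.002], [1.0, -0.001, -0.001], [-0.001, 0.002, -1.0]]
force: [-0.4, 2.1, 5.6]
grip_width: 0.0448
finger_force: 50.3
t: 12.12
ee_pos: [0.5665, -0.1918, 0.1969]
tcp_rot: [[0.0, 1.0, 0.007], [1.0, -0.0, -0.003], [-0.003, 0.007, -1.0]]
force: [-0.4, 0.3, -1.5]
grip_width: 0.0447
finger_force: 51.4
```

```bash
python3 -m pendant '[[[-3,35,0],[0,0,0]],[[-7,76,0],[0,0,0]],[[-11,117,0],[0,0,0]],[[-15,158,0],[0,0,0]],[[-19,199,0],[0,0,0]],[[-22,238,0],[0,0,0]],[[-24,270,0],[0,0,0]],[[-25,285,0],[0,0,0]]]'
python3 -m pendant '[[[0,5,0],[0,0,0]],[[0,5,-10],[0,0,0]],[[0,5,-35],[0,0,0]],[[0,5,-65],[0,0,0]],[[0,5,-90],[0,0,0]],[[0,5,-105],[0,0,0]],[[0,5,-108],[0,0,0]],[[0,5,-108],[0,0,0]]]'
python3 -m pendant '[[[0,0,-8],[0,0,0]],[[0,0,-16],[0,0,0]],[[0,0,-23],[0,0,0]],[[0,0,-28],[0,0,0]],[[0,0,-32],[0,0,0]],[[0,0,-33],[0,0,0]],[[0,0,-33],[0,0,0]]]'
```

```text
t: 12.78
ee_pos: [0.5391, 0.0971, 0.1913]
tcp_rot: [[-0.002, 1.0, -0.001], [1.0, 0.002, 0.0], [0.0, -0.001, -1.0]]
force: [0.1, 0.5, -1.6]
grip_width: 0.0446
finger_force: 51.4
t: 13.45
ee_pos: [0.5398, 0.0976, 0.0821]
tcp_rot: [[0.002, 1.0, -0.002], [1.0, -0.002, -0.0], [-0.0, -0.002, -1.0]]
force: [0.9, -0.2, -1.0]
grip_width: 0.0448
finger_force: 51.4
t: 14.03
ee_pos: [0.5402, 0.0988, 0.0501]
tcp_rot: [[0.0, 1.0, -0.0], [1.0, -0.0, -0.0], [-0.0, -0.0, -1.0]]
force: [0.4, 0.0, -1.4]
grip_width: 0.0448
finger_force: 51.4
```

```bash
python3 -m pendant '[[[0,0,-1],[0,0,0]],[[0,0,-2],[0,0,0]],[[0,0,-3],[0,0,0]],[[0,0,-4],[0,0,0]],[[0,0,-4.5],[0,0,0]],[[0,0,-4.5],[0,0,0]],[[0,0,-4.5],[0,0,0]]]'
```

```text
t: 14.62
ee_pos: [0.5403, 0.0988, 0.0458]
tcp_rot: [[0.0, 1.0, 0.0], [1.0, -0.0, 0.0], [0.0, 0.0, -1.0]]
force: [0.4, 0.6, -1.5]
grip_width: 0.0448
finger_force: 51.5
```

```bash
python3 -m pendant '[[[0,0,-0.5],[0,0,0]],[[0,0,-1],[0,0,0]],[[0,0,-1.2],[0,0,0]],[[0,0,-1.2],[0,0,0]],[[0,0,-1.2],[0,0,0]]]'
```

```text
t: 15.03
ee_pos: [0.5403, 0.0988, 0.0456]
tcp_rot: [[0.0, 1.0, 0.001], [1.0, -0.0, 0.0], [0.0, 0.001, -1.0]]
force: [-3.7, 0.2, 12.4]
grip_width: 0.0446
finger_force: 52.7
```

```bash
python3 -m pendant '[[[0,0,1.2],[0,0,0]],[[0,0,1.2],[0,0,0]],[[0,0,1.2],[0,0,0]],[[0,0,1.2],[0,0,0]],[[0,0,1.2],[0,0,0]],[[0,0,1.2],[0,0,0]],[[0,0,1.2],[0,0,0]]]' 85
python3 -m pendant '[[[0,0,20],[0,0,0]],[[0,0,50],[0,0,0]],[[0,0,85],[0,0,0]],[[0,0,120],[0,0,0]],[[0,-20,145],[0,0,0]],[[0,-40,150],[0,0,0]],[[0,-40,150],[0,0,0]],[[0,-40,150],[0,0,0]]]'
python3 -m pendant '[[[0,0,0],[0,0,0]],[[0,0,0],[0,0,0]]]'
cat >> h.py <<'E'
def ring(name,x,y,H,tol=.004):
    f=np.load(f"pics/{name}.npz"); c=wcal(f['pos'],f['rot']); W=cloud(f['d'],c); z=W[...,2]
    m=(abs(z-H)<tol)&(np.hypot(W[...,0]-x,W[...,1]-y)<.045)
    q=[np.median(z[m&k]).round(4) for k in (W[...,1]>y,W[...,1]<y,W[...,0]>x,W[...,0]<x)]
    return m.sum(),q,circ(W[m][:,:2]).round(4)
E
python3 - <<'E'
from h import *
c,p,d,s=wrist("w6"); print(s['t'],s['ee_pos'],abs(s['qd']).max())
print(ring("w6",.540,.099,.086)); print(ring("w6",.527,.279,.080))
E
```

```text
t: 15.62
ee_pos: [0.5402, 0.0988, 0.0457]
tcp_rot: [[0.0, 1.0, -0.0], [1.0, -0.0, -0.0], [-0.0, -0.0, -1.0]]
force: [-0.3, 0.5, 0.1]
grip_width: 0.085
finger_force: 0.0
t: 16.28
ee_pos: [0.5402, 0.0583, 0.1961]
tcp_rot: [[0.002, 1.0, 0.001], [1.0, -0.002, 0.0], [0.0, 0.001, -1.0]]
force: [0.4, 0.6, 0.1]
grip_width: 0.0849
finger_force: 0.0
t: 16.45
ee_pos: [0.5399, 0.0593, 0.195]
tcp_rot: [[0.0, 1.0, -0.001], [1.0, -0.0, 0.0], [0.0, -0.001, -1.0]]
force: [0.4, -0.2, -0.7]
grip_width: 0.0852
finger_force: 0.0
16.45 [0.53993142 0.05932136 0.19496294] 0.003018534172039342
(np.int64(780), [np.float64(0.0855), np.float64(0.0853), np.float64(0.0854), np.float64(0.0854)], array([0.5402, 0.0989, 0.0216]))
  return _methods._mean(a, axis=axis, dtype=dtype,
  ret = ret.dtype.type(ret / rcount)
h.py:9: RuntimeWarning: Mean of empty slice.
  m=xy.mean(0)
  ret = um.true_divide(
Traceback (most recent call last):
  File "h.py", line 41, in ring
    return m.sum(),q,circ(W[m][:,:2]).round(4)
                     ~~~~^^^^^^^^^^^^
  File "h.py", line 12, in circ
    return least_squares(f,q0,loss='soft_l1',f_scale=.002).x
           ~~~~~~~~~~~~~^^^^^^^^^^^^^^^^^^^^^^^^^^^^^^^^^^
ValueError: Initial guess is outside of provided bounds
```

View pics/w6.png

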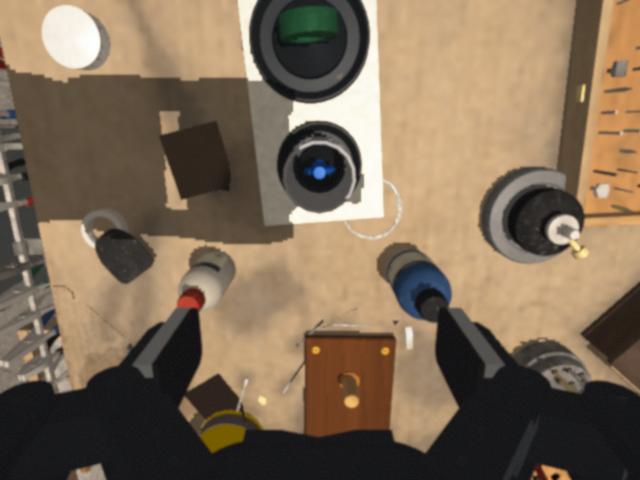

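Flask M is seated level at (320,172), with both bottles still standing. Next is L.

```bash
python3 -m pendant '[[[3,-35,0],[0,0,0]],[[6,-76,0],[0,0,0]],[[9,-117,0],[0,0,0]],[[12,-158,0],[0,0,0]],[[15,-199,0],[0,0,0]],[[18,-240,0],[0,0,0]],[[21,-280,0],[0,0,0]],[[24,-315,0],[0,0,0]]]'
python3 -m pendant '[[[1,-20,0],[0,0,0]],[[1,-25,0],[0,0,0]],[[1,-25,0],[0,0,0]],[[1,-25,0],[0,0,0]],[[1,-25,0],[0,0,0]],[[1,-25,0],[0,0,0]]]'
python3 - <<'E'
from h import *
c,p,d,s=wrist("w7"); print(s['t'],s['ee_pos'],abs(s['qd']).max())
print(ring("w7",.565,-.281,.084,.003)); print(ring("w7",.565,-.37,.090,.003))
E
```

```text
t: 17.17
ee_pos: [0.5642, -0.2582, 0.1951]
tcp_rot: [[0.0, 1.0, -0.001], [1.0, -0.0, 0.0], [0.0, -0.001, -1.0]]
force: [-0.4, -0.3, 0.3]
grip_width: 0.0853
finger_force: 0.0
t: 17.67
ee_pos: [0.5655, -0.2798, 0.1959]
tcp_rot: [[-0.001, 1.0, -0.0], [1.0, 0.001, 0.0], [0.0, -0.0, -1.0]]
force: [0.2, -0.3, -0.9]
grip_width: 0.0849
finger_force: 0.0
17.6667 [ 0.56545849 -0.27977067  0.19589342] 0.004626089953689263
(np.int64(862), [np.float64(0.0834), np.float64(0.0833), np.float64(0.0834), np.float64(0.0833)], array([ 0.5649, -0.2815,  0.0266]))
(np.int64(979), [np.float64(0.0893), np.float64(0.0892), np.float64(0.0893), np.float64(0.0893)], array([ 0.5669, -0.3705,  0.0317]))
```

```bash
python3 -m pendant '[[[0,0,-30],[0,0,0]],[[0,-0.5,-65],[0,0,0]],[[0,-0.5,-100],[0,0,0]],[[0,-0.5,-125],[0,0,0]],[[0,-0.5,-143],[0,0,0]],[[0,-0.5,-151],[0,0,0]],[[0,-0.5,-153],[0,0,0]],[[0,-0.5,-153],[0,0,0]]]' 85
python3 -m pendant '[[[0,0,0],[0,0,0]],[[0,0,0],[0,0,0]],[[0,0,0],[0,0,0]],[[0,0,0],[0,0,0]],[[0,0,0],[0,0,0]],[[0,0,0],[0,0,0]],[[0,0,0],[0,0,0]],[[0,0,0],[0,0,0]]]' 0 50
python3 -m pendant '[[[0,0,8],[0,0,0]],[[0,0,20],[0,0,0]],[[0,0,45],[0,0,0]],[[0,0,75],[0,0,0]],[[0,0,105],[0,0,0]],[[0,0,135],[0,0,0]],[[0,0,160],[0,0,0]],[[0,0,160],[0,0,0]]]'
```

```text
t: 18.38
ee_pos: [0.5655, -0.2814, 0.0432]
tcp_rot: [[-0.0, 1.0, 0.0], [1.0, 0.0, -0.0], [-0.0, 0.0, -1.0]]
force: [-0.0, 0.4, -0.4]
grip_width: 0.0851
finger_force: 0.0
t: 19.05
ee_pos: [0.5658, -0.282, 0.0445]
tcp_rot: [[0.0, 1.0, 0.002], [1.0, -0.0, -0.001], [-0.001, 0.002, -1.0]]
force: [-0.1, 1.7, 6.5]
grip_width: 0.0547
finger_force: 52.1
t: 19.72
ee_pos: [0.5667, -0.2826, 0.2096]
tcp_rot: [[0.0, 1.0, 0.008], [1.0, -0.0, -0.005], [-0.005, 0.008, -1.0]]
force: [1.0, -0.1, -1.2]
grip_width: 0.055
finger_force: 53.3
```

```bash
python3 -m pendant '[[[-3,35,0],[0,0,0]],[[-6,76,0],[0,0,0]],[[-10,117,0],[0,0,0]],[[-13,158,0],[0,0,0]],[[-16,199,0],[0,0,0]],[[-20,240,0],[0,0,0]],[[-23,281,0],[0,0,0]],[[-26,322,0],[0,0,0]]]'
python3 -m pendant '[[[-4,41,0],[0,0,0]],[[-8,82,0],[0,0,0]],[[-11,123,0],[0,0,0]],[[-14,163,0],[0,0,0]],[[-17,195,0],[0,0,0]],[[-20,215,0],[0,0,0]],[[-20,229,0],[0,0,0]],[[-20,229,0],[0,0,0]]]'
python3 -m pendant '[[[0,0,0],[0,0,0]],[[0,0,0],[0,0,0]],[[0,0,0],[0,0,0]],[[0,0,0],[0,0,0]]]'
python3 - <<'E'
from h import *
c,p,d,s=wrist("w8"); print(s['t'],s['ee_pos'],abs(s['qd']).max())
W=cloud(d,c); m=np.hypot(W[...,0]-.519,W[...,1]-.369)<.045
m&=(W[...,2]<.06); mask=(m&(p.max(-1)<75)).astype(np.uint8)
q=np.argwhere(m&(p.max(-1)<75)); v,u=q.mean(0); print(u,v)
z=W[...,2]; t=(abs(z-.026)<.0015)&(np.hypot(W[...,0]-.519,W[...,1]-.369)<.05)&(np.hypot(W[...,0]-.519,W[...,1]-.369)>.028); print(t.sum(),circ(W[t][:,:2]))
E
```

```text
t: 20.38
ee_pos: [0.5384, 0.0421, 0.2033]
tcp_rot: [[0.001, 1.0, 0.0], [1.0, -0.001, -0.0], [-0.0, 0.0, -1.0]]
force: [1.1, 0.3, -1.8]
grip_width: 0.0543
finger_force: 53.2
t: 21.05
ee_pos: [0.5189, 0.2713, 0.203]
tcp_rot: [[-0.002, 1.0, 0.0], [1.0, 0.002, 0.0], [0.0, 0.0, -1.0]]
force: [-0.0, -0.5, -0.4]
grip_width: 0.0545
finger_force: 53.3
t: 21.38
ee_pos: [0.5196, 0.2682, 0.2029]
tcp_rot: [[0.002, 1.0, 0.0], [1.0, -0.002, -0.0], [-0.0, 0.0, -1.0]]
force: [-0.3, -0.0, -2.0]
grip_width: 0.0548
finger_force: 53.3
21.3833 [0.51955261 0.26815927 0.20291521] 0.004717369720717466
316.22486772486775 81.0923721340388
1231 [0.5191466  0.36874725 0.03634944]
```

View pics/w8.png

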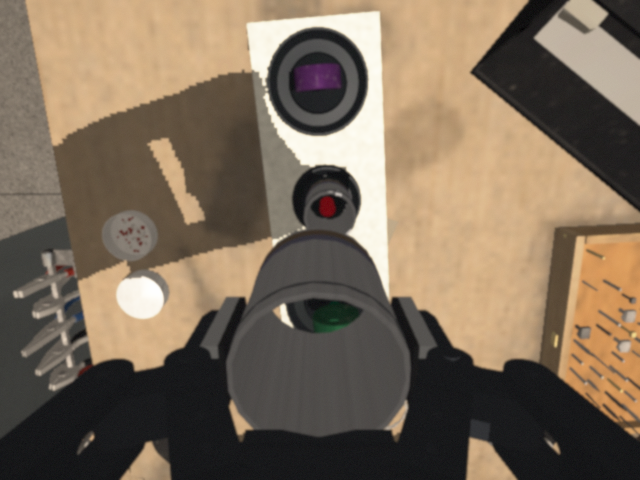

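Base L is at (318,80), confirming (.519,.369). The flask is held straight.

```bash
python3 -m pendant '[[[0,35,0],[0,0,0]],[[0,70,0],[0,0,0]],[[0,92,0],[0,0,0]],[[0,99,-10],[0,0,0]],[[0,99,-40],[0,0,0]],[[0,99,-75],[0,0,0]],[[0,99,-100],[0,0,0]],[[0,99,-108],[0,0,0]]]'
python3 -m pendant '[[[0,0,0],[0,0,0]],[[0,0,-8],[0,0,0]],[[0,0,-17],[0,0,0]],[[0,0,-25],[0,0,0]],[[0,0,-31],[0,0,0]],[[0,0,-36],[0,0,0]],[[0,0,-37],[0,0,0]],[[0,0,-37],[0,0,0]]]'
python3 -m pendant '[[[0,0,-1],[0,0,0]],[[0,0,-2],[0,0,0]],[[0,0,-3],[0,0,0]],[[0,0,-4],[0,0,0]],[[0,0,-4.5],[0,0,0]],[[0,0,-4.5],[0,0,0]],[[0,0,-4.5],[0,0,0]]]'
```

```text
t: 22.1
ee_pos: [0.5179, 0.3665, 0.0907]
tcp_rot: [[0.001, 1.0, -0.005], [1.0, -0.001, -0.003], [-0.003, -0.005, -1.0]]
force: [-0.8, -0.7, -2.2]
grip_width: 0.0545
finger_force: 53.3
t: 22.77
ee_pos: [0.5192, 0.3682, 0.0576]
tcp_rot: [[0.0, 1.0, -0.0], [1.0, -0.0, -0.0], [-0.0, -0.0, -1.0]]
force: [-0.2, -0.8, -2.2]
grip_width: 0.0544
finger_force: 53.3
t: 23.35
ee_pos: [0.5193, 0.3683, 0.0534]
tcp_rot: [[0.0, 1.0, 0.0], [1.0, -0.0, 0.0], [0.0, 0.0, -1.0]]
force: [-0.5, -1.4, -1.5]
grip_width: 0.0544
finger_force: 53.3
```

```bash
python3 -m pendant '[[[0,0,-0.5],[0,0,0]],[[0,0,-1],[0,0,0]],[[0,0,-1.5],[0,0,0]],[[0,0,-1.5],[0,0,0]],[[0,0,-1.5],[0,0,0]]]'
```

```text
t: 23.77
ee_pos: [0.5193, 0.3684, 0.0525]
tcp_rot: [[0.0, 1.0, 0.001], [1.0, -0.0, 0.0], [0.0, 0.001, -1.0]]
force: [-3.4, -0.9, 5.9]
grip_width: 0.0545
finger_force: 54.0
```

```bash
python3 -m pendant '[[[0,0,0.8],[0,0,0]],[[0,0,0.8],[0,0,0]],[[0,0,0.8],[0,0,0]],[[0,0,0.8],[0,0,0]],[[0,0,0.8],[0,0,0]],[[0,0,0.8],[0,0,0]],[[0,0,0.8],[0,0,0]]]' 85
python3 -m pendant '[[[0,0,20],[0,0,0]],[[0,0,50],[0,0,0]],[[0,0,85],[0,0,0]],[[0,0,120],[0,0,0]],[[0,-20,138],[0,0,0]],[[0,-50,143],[0,0,0]],[[0,-70,143],[0,0,0]],[[0,-70,143],[0,0,0]]]'
python3 -m pendant '[[[0,0,0],[0,0,0]],[[0,0,0],[0,0,0]],[[0,0,0],[0,0,0]]]'
python3 - <<'E'
from h import *
c,p,d,s=wrist("w9"); print(s['t'],s['ee_pos'],abs(s['qd']).max())
print(ring("w9",.519,.369,.092)); print(ring("w9",.527,.279,.080))
W=cloud(d,c); z=W[...,2]; k=np.hypot(W[...,0]-.533,W[...,1]-.189); t=(abs(z-.026)<.0015)&(k<.055)&(k>.033); print(t.sum(),circ(W[t][:,:2]))
E
```

```text
t: 24.35
ee_pos: [0.5192, 0.3683, 0.0526]
tcp_rot: [[0.0, 1.0, 0.0], [1.0, -0.0, -0.0], [-0.0, 0.0, -1.0]]
force: [1.3, 0.6, -0.6]
grip_width: 0.0848
finger_force: 0.0
t: 25.02
ee_pos: [0.5193, 0.2956, 0.1964]
tcp_rot: [[0.002, 1.0, 0.001], [1.0, -0.002, -0.0], [-0.0, 0.001, -1.0]]
force: [1.0, 0.2, 0.1]
grip_width: 0.0852
finger_force: 0.0
t: 25.27
ee_pos: [0.5192, 0.299, 0.1953]
tcp_rot: [[-0.0, 1.0, -0.0], [1.0, 0.0, -0.0], [-0.0, -0.0, -1.0]]
force: [0.2, -0.2, -0.2]
grip_width: 0.0855
finger_force: 0.0
25.2667 [0.51920007 0.29904399 0.19529608] 0.0038172922483201066
(np.int64(1125), [np.float64(0.0913), np.float64(0.0913), np.float64(0.0913), np.float64(0.0913)], array([0.5191, 0.3685, 0.0266]))
(np.int64(560), [np.float64(0.0792), np.float64(0.0793), np.float64(0.0793), np.float64(0.0792)], array([0.5273, 0.2795, 0.0167]))
796 [0.53335763 0.18996629 0.0414263 ]
```

```bash
python3 -m pendant '[[[3,-35,5],[0,0,0]],[[6,-76,5],[0,0,0]],[[9,-117,5],[0,0,0]],[[12,-158,5],[0,0,0]],[[15,-199,5],[0,0,0]],[[18,-240,5],[0,0,0]],[[21,-281,5],[0,0,0]],[[24,-322,5],[0,0,0]]]'
python3 -m pendant '[[[3,-41,0],[0,0,0]],[[6,-82,0],[0,0,0]],[[9,-123,0],[0,0,0]],[[12,-164,0],[0,0,0]],[[15,-205,0],[0,0,0]],[[18,-246,0],[0,0,0]],[[21,-285,0],[0,0,0]],[[23,-320,0],[0,0,0]]]'
python3 -m pendant '[[[0.5,-20,0],[0,0,0]],[[0.5,-27,0],[0,0,0]],[[0.5,-27,0],[0,0,0]],[[0.5,-27,0],[0,0,0]],[[0.5,-27,0],[0,0,0]],[[0.5,-27,0],[0,0,0]],[[0.5,-27,0],[0,0,0]]]'
python3 - <<'E'
from h import *
c,p,d,s=wrist("w10"); print(s['t'],s['ee_pos'],abs(s['qd']).max())
print(ring("w10",.567,-.37,.090,.003))
E
```

```text
t: 25.98
ee_pos: [0.5433, -0.025, 0.2005]
tcp_rot: [[-0.001, 1.0, -0.0], [1.0, 0.001, 0.0], [0.0, -0.0, -1.0]]
force: [0.4, -0.2, 0.8]
grip_width: 0.0848
finger_force: 0.0
t: 26.65
ee_pos: [0.5666, -0.3458, 0.2001]
tcp_rot: [[0.0, 1.0, -0.0], [1.0, -0.0, 0.0], [0.0, -0.0, -1.0]]
force: [1.2, 0.5, 0.4]
grip_width: 0.0849
finger_force: 0.0
t: 27.23
ee_pos: [0.5671, -0.3695, 0.201]
tcp_rot: [[-0.001, 1.0, 0.0], [1.0, 0.001, -0.0], [-0.0, 0.0, -1.0]]
force: [0.6, 0.7, 0.9]
grip_width: 0.0851
finger_force: 0.0
27.2333 [ 0.56711136 -0.36954583  0.20097083] 0.006327686131769135
(np.int64(1035), [np.float64(0.0895), np.float64(0.0894), np.float64(0.0894), np.float64(0.0895)], array([ 0.5669, -0.3707,  0.0316]))
```

```bash
python3 -m pendant '[[[0,0,-30],[0,0,0]],[[0,0,-65],[0,0,0]],[[0,0,-85],[0,0,0]],[[0,0,-105],[0,0,0]],[[0,0,-125],[0,0,0]],[[0,0,-142],[0,0,0]],[[0,0,-152],[0,0,0]],[[0,0,-152],[0,0,0]]]' 85
python3 -m pendant '[[[0,0,0],[0,0,0]],[[0,0,0],[0,0,0]],[[0,0,0],[0,0,0]],[[0,0,0],[0,0,0]],[[0,0,0],[0,0,0]],[[0,0,0],[0,0,0]],[[0,0,0],[0,0,0]],[[0,0,0],[0,0,0]]]' 0 50
python3 -m pendant '[[[0,0,8],[0,0,0]],[[0,0,20],[0,0,0]],[[0,0,45],[0,0,0]],[[0,0,75],[0,0,0]],[[0,0,105],[0,0,0]],[[0,0,135],[0,0,0]],[[0,0,160],[0,0,0]],[[0,0,160],[0,0,0]]]'
```

```text
t: 27.95
ee_pos: [0.5662, -0.3699, 0.0466]
tcp_rot: [[-0.0, 1.0, -0.002], [1.0, 0.0, 0.002], [0.002, -0.002, -1.0]]
force: [-0.7, 0.5, 0.3]
grip_width: 0.0851
finger_force: 0.0
t: 28.62
ee_pos: [0.5673, -0.3711, 0.0501]
tcp_rot: [[0.0, 1.0, 0.002], [1.0, -0.0, -0.001], [-0.001, 0.002, -1.0]]
force: [-0.4, 0.7, 6.7]
grip_width: 0.0659
finger_force: 56.4
t: 29.28
ee_pos: [0.5681, -0.3717, 0.2156]
tcp_rot: [[0.0, 1.0, 0.007], [1.0, -0.0, -0.006], [-0.006, 0.007, -1.0]]
force: [-0.0, -0.3, -1.4]
grip_width: 0.066
finger_force: 56.5
```

```bash
python3 -m pendant '[[[-2,35,0],[0,0,0]],[[-5,76,0],[0,0,0]],[[-8,117,0],[0,0,0]],[[-11,158,0],[0,0,0]],[[-14,199,0],[0,0,0]],[[-17,240,0],[0,0,0]],[[-19,281,0],[0,0,0]],[[-21,322,0],[0,0,0]]]'
python3 -m pendant '[[[-2,41,0],[0,0,0]],[[-4,82,0],[0,0,0]],[[-6,123,0],[0,0,0]],[[-8,164,0],[0,0,0]],[[-10,200,0],[0,0,0]],[[-12,225,0],[0,0,0]],[[-12,238,0],[0,0,0]],[[-12,238,0],[0,0,0]]]'
python3 -m pendant '[[[0,0,-10],[0,0,0]],[[0,0,-35],[0,0,0]],[[0,0,-65],[0,0,0]],[[0,0,-90],[0,0,0]],[[0,0,-103],[0,0,0]],[[0,0,-108],[0,0,0]],[[0,0,-108],[0,0,0]],[[0,0,-108],[0,0,0]]]'
```

```text
t: 29.95
ee_pos: [0.545, -0.0468, 0.2089]
tcp_rot: [[0.001, 1.0, 0.0], [1.0, -0.001, 0.0], [0.0, 0.0, -1.0]]
force: [0.5, -0.3, -2.8]
grip_width: 0.0662
finger_force: 56.5
t: 30.62
ee_pos: [0.5333, 0.1914, 0.2087]
tcp_rot: [[-0.002, 1.0, 0.0], [1.0, 0.002, 0.0], [0.0, 0.0, -1.0]]
force: [-0.5, 0.1, -2.3]
grip_width: 0.0659
finger_force: 56.5
t: 31.28
ee_pos: [0.5342, 0.1884, 0.1009]
tcp_rot: [[0.001, 1.0, 0.0], [1.0, -0.001, -0.0], [-0.0, 0.0, -1.0]]
force: [0.2, 0.2, -2.4]
grip_width: 0.0659
finger_force: 56.5
```

```bash
python3 -m pendant '[[[0,0,-6],[0,0,0]],[[0,0,-14],[0,0,0]],[[0,0,-22],[0,0,0]],[[0,0,-29],[0,0,0]],[[0,0,-34],[0,0,0]],[[0,0,-37],[0,0,0]],[[0,0,-37],[0,0,0]],[[0,0,-37],[0,0,0]]]'
python3 -m pendant '[[[0,0,-1],[0,0,0]],[[0,0,-2],[0,0,0]],[[0,0,-3],[0,0,0]],[[0,0,-4],[0,0,0]],[[0,0,-4.5],[0,0,0]],[[0,0,-5],[0,0,0]],[[0,0,-5],[0,0,0]],[[0,0,-5],[0,0,0]]]'
```

```text
t: 31.95
ee_pos: [0.5337, 0.1893, 0.0635]
tcp_rot: [[0.0, 1.0, -0.0], [1.0, -0.0, -0.0], [-0.0, -0.0, -1.0]]
force: [-0.5, 0.4, -2.0]
grip_width: 0.066
finger_force: 56.5
t: 32.62
ee_pos: [0.5338, 0.1893, 0.0586]
tcp_rot: [[0.0, 1.0, 0.0], [1.0, -0.0, -0.0], [-0.0, 0.0, -1.0]]
force: [0.2, -0.3, -2.2]
grip_width: 0.0658
finger_force: 56.5
```

```bash
python3 -m pendant '[[[0,0,-0.5],[0,0,0]],[[0,0,-1],[0,0,0]],[[0,0,-1.5],[0,0,0]],[[0,0,-1.5],[0,0,0]],[[0,0,-1.5],[0,0,0]]]'
```

```text
t: 33.03
ee_pos: [0.5338, 0.1893, 0.0581]
tcp_rot: [[0.0, 1.0, 0.001], [1.0, -0.0, 0.0], [0.0, 0.001, -1.0]]
force: [-3.1, 0.1, 9.6]
grip_width: 0.0661
finger_force: 57.7
```

Seated. Releasing, lifting and moving clear for a last check.

```bash
python3 -m pendant '[[[0,0,1],[0,0,0]],[[0,0,1],[0,0,0]],[[0,0,1],[0,0,0]],[[0,0,1],[0,0,0]],[[0,0,1],[0,0,0]],[[0,0,1],[0,0,0]],[[0,0,1],[0,0,0]]]' 85
python3 -m pendant '[[[0,0,15],[0,0,0]],[[0,0,40],[0,0,0]],[[0,0,75],[0,0,0]],[[0,0,110],[0,0,0]],[[0,0,145],[0,0,0]],[[0,10,180],[0,0,0]],[[0,30,200],[0,0,0]],[[0,40,200],[0,0,0]]]'
python3 -m pendant '[[[0,0,0],[0,0,0]],[[0,0,0],[0,0,0]],[[0,0,0],[0,0,0]],[[0,0,0],[0,0,0]],[[0,0,0],[0,0,0]]]'
python3 - <<'E'
from h import *
c,p,d,s=wrist("w11"); print(s['t'],s['ee_pos'],abs(s['qd']).max())
for a in [(.519,.369,.092),(.527,.279,.080),(.5334,.1893,.098),(.540,.099,.086)]:
    try: print(ring("w11",*a))
    except Exception as e: print(a,'not seen')
E
```

```text
t: 33.62
ee_pos: [0.5338, 0.1893, 0.0581]
tcp_rot: [[0.0, 1.0, 0.0], [1.0, -0.0, -0.0], [-0.0, 0.0, -1.0]]
force: [-0.2, -0.0, -0.6]
grip_width: 0.0845
finger_force: 0.0
t: 34.28
ee_pos: [0.535, 0.2308, 0.263]
tcp_rot: [[0.0, 1.0, 0.007], [1.0, -0.0, 0.003], [0.003, 0.007, -1.0]]
force: [-0.6, 0.4, 0.3]
grip_width: 0.0851
finger_force: 0.0
t: 34.7
ee_pos: [0.5337, 0.2286, 0.2572]
tcp_rot: [[0.001, 1.0, -0.002], [1.0, -0.001, -0.001], [-0.001, -0.002, -1.0]]
force: [-0.2, -0.4, -0.4]
grip_width: 0.0852
finger_force: 0.0
34.7 [0.53365884 0.22862649 0.25716529] 0.007372438094440662
(np.int64(562), [np.float64(0.0912), np.float64(0.0913), np.float64(0.0913), np.float64(0.0913)], array([0.5192, 0.368 , 0.0266]))
(np.int64(368), [np.float64(0.0796), np.float64(0.0793), np.float64(0.0795), np.float64(0.0794)], array([0.5275, 0.2791, 0.0167]))
(np.int64(780), [np.float64(0.0973), np.float64(0.0972), np.float64(0.0973), np.float64(0.0972)], array([0.5339, 0.1896, 0.0316]))
(np.int64(491), [np.float64(0.0852), np.float64(0.0852), np.float64(0.0852), np.float64(0.0852)], array([0.5403, 0.0995, 0.0217]))
```

View pics/w11.png

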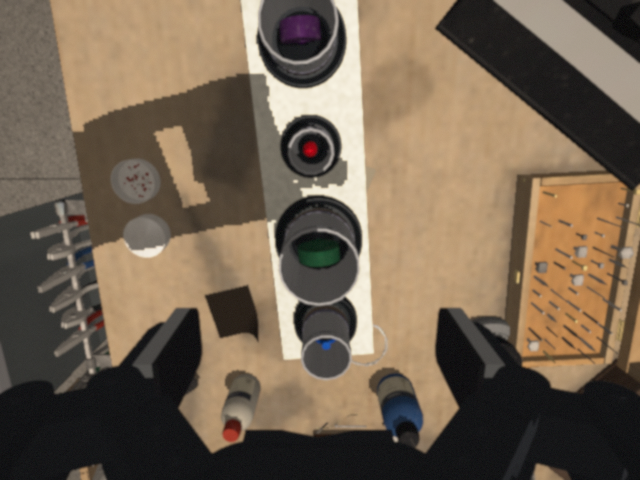

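All four flasks stand level at seated height: L (300,30), S (311,148), XL (319,265) and M (326,350). Both bottles are standing at (240,410) and (402,410).

```bash
python3 -c "
from station import r
print(r.hand_in())"
```

```text
the job is handed in; nothing more can be done
None
```

All four flasks are seated level on their own bases and released, both bottles are still standing, and the job was handed in at about 35 s of the 106 s allowed.

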